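Check the marker pen in to its leaning tube

ROBOT

A 6-joint arm with a two-finger parallel gripper is mounted at the origin on a cart in front of the work surface, level with it; the furniture and walls round the work are solid. World frame = base frame: x ahead of the robot, y to its left, z up, the work surface at z = 0. Lengths are in mm, angles in degrees, forces in N, time in s.
With the tool pointing down it reaches from about 300 to 850 mm from the base axis. Payload 4.2 kg.
Tool frame: the origin (TCP) lies on the mounting face of the last link; the fingertips stand 191 mm ahead of it and the grasp point (between the pads) lies 172 mm ahead of it; z points along the fingers, y is the direction in which the jaws open and shut (so a half turn about z gives the same grasp; the last joint's range is limited). The gripper opens to 91 mm and grips with 3 to 60 N. Pads are 32 mm wide; open, the fingers measure 118 mm over their backs; the gripper's body (76 mm by 178 mm) begins 60 mm behind the grasp point.
Start: joints at [69.786, 18.312, 89.639, -0, 72.044, -1.146], TCP at [187.844, 543.45, 404.776] pointing down, gripper open.
Joint ranges: [-177.97, 177.97], [-48.28, 115.42], [12.27, 149.76], [-77.06, 257.06], [2.81, 150.46], [-146.56, 146.56]. Speed limits (degrees/s): [147.25, 147.25, 180, 180, 180, 180].

INTERFACE

Orientations are given as [roll, pitch, yaw] about the fixed x, y, z axes, in that order (R = Rz(yaw) Ry(pitch) Rx(roll)).
In Python, from workcell import env gives the robot as it stands.
- The arm moves only by the shell command python3 -m handwheel 'ROWS' [FORCE]. ROWS is JSON, a list of rows, each an object with "gripper": the opening in per cent of the stroke, from 0 (shut) to 100 (fully open); "travel": the shift along the tool's x, y, z in m, a list of three; "twist": the turn about the tool's z in rad. In form: [{"gripper": gripper, "travel": [x, y, z], "twist": twist}, ...]. A call has 1 to 5 rows; each row shifts and turns the commanded pose from where the row before left it, along the tool's axes as they then stand; what a row does not reach is not made up. A row lasts 1/12 s, in which the tool goes at most 41.7 mm and 7.16 degrees, less where a joint would pass 70% of its speed; a pose out of reach is approached as far as the arm can. A call with a gripper value outside its range is refused whole. The fingers move at their own pace and stop on an object; FORCE is the grip in N (left out, the last holds). Time passes only in rows, so rows that do not move let the fingers close. It gives the time, the measured TCP pose, the force and the opening at its end, in the units of the state.
- env.state(): the state, without advancing time (a new reading comes with each control period).
- env.grab_frame(name): name is "scene" or "top"; returns a dict with "frame" (384x512x3 uint8, red, green, blue), "intrinsics" (3x3 intrinsics, pixels), "extrinsics" (4x4, takes a point from camera to world coordinates). Camera axes: x right, y down, z forward; pixel columns grow to the right and rows downward; lengths in mm; the calibration is good to about 2 mm. A picture is of the moment at which its call begins. There is no depth.
- env.job_done(): hands the job in, once; it reports no verdict.
Trained networks look in the newest picture that a camera, given by its name, has taken for a name from the list of things; names that differ only in an ending like _2 or _b are one class to them, and where a whole thing is asked for, a point or a joint stands for the part that bears it (a point fixed in the world has none). Each returns a list of dicts, best first, with "confidence" (0 to 1); they miss things now and then, are a little off and sometimes report something else, mostly with a low value. They report only what shows in the picture. A call takes as long as a camera call.
- env.trace(camera, thing): "pixels" (384x512 bool, what is visible of it) and "uv" ([column, row] in pixels, amid what is visible of it).
- env.pinpoint(camera, thing): "uv" ([column, row] in pixels: a listed point, or the origin of a listed thing).
The state is a dict: "time_s": time; "qpos": joint angles; "qvel": joint speeds; "effort": joint torques, N m; "ee_pos": TCP position; "ee_rot": TCP orientation; "force": force on the tool from outside, world axes, zero at the start; "torque": the same for the moment, N m; "gripper_width": finger opening in mm.
Only numpy, scipy, OpenCV 4.12 (cv2) and the standard library are available. Lean on these libraries where they do the work, as an engineer would, in place of code of your own. Each camera call takes 0.05 s, during which the arm holds its last target. There are 200 camera calls.

TASK

Put the marker pen away: slide it end-down (either end first) into the leaning tube of the tool stand that is still empty, and press it firmly down until the sprung check-in plunger at the bottom of the tube has gone through its whole stroke; hold it down for a moment, without ramming it. Then let go and leave the pen standing in the tube, and do not push about or knock over the other things on the bench.

Things in the scene. Friction and masses are not known exactly. Their poses are not given: they have to be found in the camera images.
- marker_pen: the marker pen: a dark hexagonal pen, 12 x 132 x 12 mm, 14 g, lying flat on the bench. Origin under the middle of its length, on its underside as it lies (the pen's axis is 6 mm above the origin along +z); y runs along the pen, which reaches from y = -64 to y = +66 mm.
- tube_mouth (a point): centre of the open mouth of the EMPTY tube. z runs along its axis, up and out of the mouth; the tube leans 45 to 55 degrees from vertical, roughly towards the robot's left (world +y), the angle differing every time. x points farther over and down, y is level. The tube is 36 mm across at the mouth, 27 mm below; its bore narrows from 25 mm at the mouth to 16 mm at 14 mm depth and stays so.
- tube_seat (a point): point on the axis of the empty tube, 78 mm below its mouth, where the face of the sprung plunger stands when it is not pressed; same axes as tube_mouth. With the pen resting on the plunger the pen's middle is about 65 mm above this point and 52 mm of pen stick out of the mouth; with the plunger fully pressed it is 12 mm lower.
- plunger (a joint): the sprung plunger at the bottom of the empty tube: 0 m = up, 0.012 m = fully pressed. The spring needs about 3 N to start and 6 N at the end of the stroke, plus the pen's friction in the bore; it returns slowly by itself.
- full_stand: a second stand of the same make whose tube is already taken by a screwdriver, its handle sticking about 85 mm out of the mouth. Fixed. Origin in the middle of the underside, at the pivot; x points the way its tube leans (50 degrees from vertical).
- alcohol_bottle: white dispenser bottle, 64 mm across, 132 mm tall, loose; a bystander. Origin in the middle of its underside.
- screw_dish: shallow round metal dish with screws, 72 mm across, 18 mm high, loose; a bystander. Origin in the middle of its underside.
- side_cutter: pliers-like side cutter lying flat, 55 x 134 x 12 mm, loose; a bystander. Origin in the middle of its underside.
- esd_brush: flat black brush, 27 x 146 x 8 mm, loose; a bystander. Origin in the middle of its underside.
- flux_jar: small round jar with a lid, 37 mm across, 30 mm high, loose; a bystander. Origin in the middle of its underside.
- solder_sucker: pen-shaped pump tool lying flat, 20 x 182 x 24 mm, clearly thicker than the marker pen, loose; a bystander. Origin in the middle of its underside.
- tape_roll: roll of tape lying flat, 46 mm across, 19 mm high, loose; a bystander. Origin in the middle of its underside.
- free_stand: the stand that carries the empty tube (see tube_mouth). Fixed. Origin in the middle of its underside, under the pivot; x points the way its tube leans. Base plate 104 x 70 x 8 mm; two cheek plates (together 55 mm wide, 66 mm high) hold the tube by a stiff pivot 55 mm above the bench, 56 mm below the mouth along the tube.

How it is judged (in metres and radians):
On the way:
1. the pen, inside the empty tube, has pressed the plunger at least 11 mm of its 12 mm stroke, held for 0.2 s (value of joint plunger above 0.011 m and z of marker_pen in the frame of tube_seat between 0.047 and 0.08 m and x of marker_pen in the frame of tube_seat between -0.01 and 0.01 m and y of marker_pen in the frame of tube_seat between -0.01 and 0.01 m and angle between the y axis of marker_pen and the z axis of tube_seat, either way round below 0.17 rad), for 0.2 s.
At the end, for the whole second after the job is handed in: the pen stands at rest and released in the tube that was empty, along its axis (within 10 degrees, its origin within 10 mm each way of the axis), resting on or near the plunger: its middle 47 to 80 mm above the plunger's unpressed face (z of marker_pen in the frame of tube_seat between 0.047 and 0.08 m and x of marker_pen in the frame of tube_seat between -0.01 and 0.01 m and y of marker_pen in the frame of tube_seat between -0.01 and 0.01 m and angle between the y axis of marker_pen and the z axis of tube_seat, either way round below 0.17 rad and linear speed of marker_pen below 0.02 m/s and contact force between the fingers and marker_pen below 0.05 N); the robot touches nothing.
It fails at once if the pen is rammed: more than 30 N between the pen and the stand (contact force between marker_pen and free_stand above 30 N).
It fails at once if a loose bystander is pushed more than 25 mm (distance of any of alcohol_bottle, screw_dish, side_cutter, esd_brush, flux_jar, solder_sucker, tape_roll from where it was at the start of the episode above 0.025 m).
It fails at once if the bottle is knocked over (angle between alcohol_bottle's own z axis and vertical above 0.5 rad).
It also fails if it takes over 43 s, if anything falls off the work surface, if the arm or the gripper's body presses on something with over 40 N, if the wrist force passes 120 N, or if a joint passes its speed limit or range.

## Working session

There is one attempt and no reset: what is moved stays moved. The work goes in short steps, Python scripts to look and compute and a shell command to move; the robot and the scene stay as the last step left them, time stands still between calls to the robot, and variables do not carry over. Pictures are saved under pics/ and viewed, about 8 in all and at most 12, crops included, and the job is handed in when it is done.

```bash
ls; mkdir -p pics
cat > h.py <<'E'
import numpy as np, cv2
from workcell import env
from scipy.spatial.transform import Rotation as R
def cam(n):
    f=env.grab_frame(n); return f['frame'],np.array(f['intrinsics'],float),np.array(f['extrinsics'],float)
def ray(uv,K,E):
    d=E[:3,:3]@np.linalg.solve(K,[uv[0],uv[1],1.]); return E[:3,3],d/np.linalg.norm(d)
def atz(uv,K,E,z):
    o,d=ray(uv,K,E); return o+d*(z-o[2])/d[2]
def proj(p,K,E):
    c=E[:3,:3].T@(np.asarray(p,float)-E[:3,3]); q=K@c; return q[:2]/q[2]
def tri(uv1,c1,uv2,c2):
    o1,d1=ray(uv1,*c1);o2,d2=ray(uv2,*c2)
    t=np.linalg.lstsq(np.c_[d1,-d2],o2-o1,rcond=None)[0]
    a,b=o1+d1*t[0],o2+d2*t[1]; return (a+b)/2,np.linalg.norm(a-b)
E
python3 - <<'E'
from h import *
np.set_printoptions(precision=1,suppress=True)
s=env.state();print(s)
C={}
for n in('scene','top'):
    f,K,E=cam(n);C[n]=(K,E);cv2.imwrite(f'pics/{n}0.png',f[:,:,::-1]);print(n,K.tolist(),E)
U={}
for th in ['tube_mouth','tube_seat','free_stand','marker_pen','full_stand','alcohol_bottle','screw_dish','side_cutter','esd_brush','flux_jar','solder_sucker','tape_roll']:
    for n in C:
        r=env.pinpoint(n,th)
        U[n,th]=r
        print(n,th,[(np.round(q['uv'],1).tolist(),round(q['confidence'],2)) for q in r[:3]], atz(r[0]['uv'],*C[n],0) if r else '')
    if U['scene',th] and U['top',th]: print('   tri',*tri(U['scene',th][0]['uv'],C['scene'],U['top',th][0]['uv'],C['top']))
for n in C:
    r=env.trace(n,'marker_pen')
    for q in r[:2]:
        m=q['pixels'];pts=np.argwhere(m)[:,::-1].astype(np.float32)
        print(n,'pen trace',q['confidence'],m.sum(),cv2.minAreaRect(pts))
        v=cv2.fitLine(pts,cv2.DIST_L2,0,.01,.01).ravel();t=(pts-v[2:])@v[:2]
        print([atz(v[2:]+v[:2]*k,*C[n],6) for k in(t.min(),t.max())])
E
```

```text
pics
{'time_s': 0.0, 'qpos': array([69.8, 18.4, 89.7, -0. , 72. , -1.1]), 'qvel': array([ 0.1,  0. , -0.1,  0.1,  0. , -0. ]), 'effort': array([  0. , -41.2, -23.2,   0.1,   0. ,  -0. ]), 'ee_pos': array([187.8, 543.3, 403.9]), 'ee_rot': array([-179.9,   -0. ,  160.9]), 'force': array([0.1, 0.2, 0.2]), 'torque': array([ 0.1, -0. ,  0. ]), 'gripper_width': 91.2462842908086}
scene [[477.19531820064196, 0.0, 252.04795211052786], [0.0, 477.19531820064196, 186.8670199528635], [0.0, 0.0, 1.0]] [[   0.8   -0.4    0.4  -22. ]
 [  -0.5   -0.6    0.6 -796.1]
 [   0.    -0.7   -0.7 1061.5]
 [   0.     0.     0.     1. ]]
top [[351.6657646693589, 0.0, 263.380579134969], [0.0, 351.6657646693589, 189.8717828982436], [0.0, 0.0, 1.0]] [[  0.   -1.    0.1 455.1]
 [ -1.    0.    0.   12. ]
 [ -0.   -0.1  -1.  952.2]
 [  0.    0.    0.    1. ]]
scene tube_mouth [] 
top tube_mouth [([178.0, 176.9], 0.89)] [577.2 260.3   0. ]
scene tube_seat [([247.4, 157.2], 0.78)] [611.8 207.8   0. ]
top tube_seat [([318.9, 135.6], 0.22)] [ 691.4 -126.1    0. ]
   tri [538.5 -57.5 277.1] 170.97708055541761
scene free_s
[... 1584 characters left out ...]
4   0. ]
top solder_sucker [([175.2, 261.5], 0.75), ([302.8, 191.6], 0.53), ([188.3, 136.8], 0.34)] [348.8 262.5   0. ]
   tri [346.5 265.2  -6.2] 3.7012594680514552
scene tape_roll [([195.5, 162.5], 0.7)] [453.  275.7   0. ]
top tape_roll [([169.7, 221.9], 0.51)] [454.5 280.    0. ]
   tri [454.9 281.2  -5.1] 0.9965096399445034
scene pen trace 0.66 120 ((235.86483764648438, 219.84190368652344), (35.32589340209961, 4.465436935424805), 66.57130432128906)
[array([447.6,  54.7,   6. ]), array([420.6, -73.3,   6. ])]
top pen trace 0.78 196 ((276.02349853515625, 228.8941192626953), (47.50776290893555, 4.338608264923096), 12.52880859375)
[array([449.8,  54.5,   6. ]), array([422.9, -69.4,   6. ])]
```

Run:
```python
import cv2,numpy as np
a=cv2.imread('pics/scene0.png')[90:330,110:390];b=cv2.imread('pics/top0.png')[90:330,110:390]
a=cv2.resize(a,(700,600),interpolation=2)
b=cv2.resize(b,(700,600),interpolation=2)
cv2.imwrite('pics/a.png',a);cv2.imwrite('pics/b.png',b)
```

```text
(no output)
```

View pics/a.png

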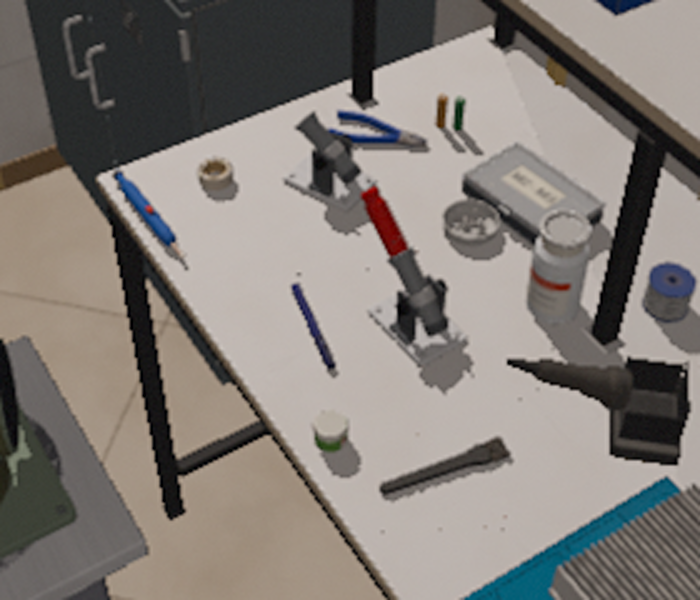

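View pics/b.png

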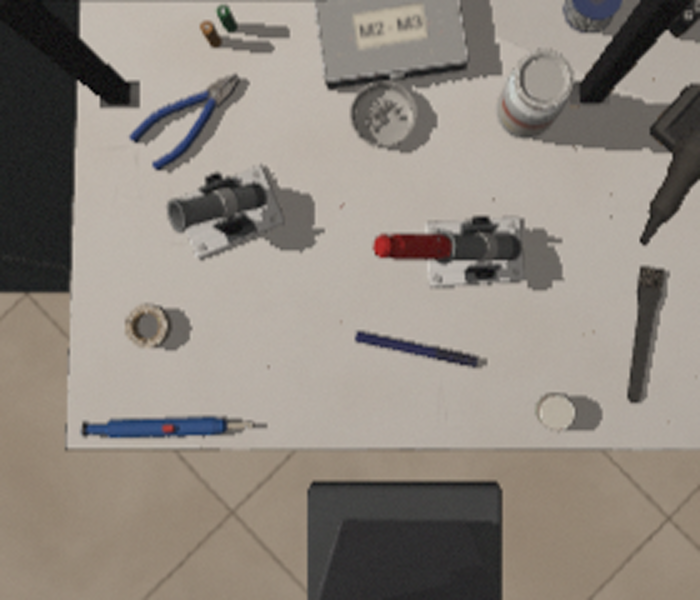

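Run:
```python
from h import *
np.set_printoptions(precision=1,suppress=True)
C={}
for n in('scene','top'):
    f,K,E=cam(n);C[n]=(K,E)
px=lambda a,b:(110+a*.4,90+b*.4)
for nm,s,t in [('handletip',(371,192),(378,246)),('fullmouth',(403,255),(448,247)),('mouth',(311,122),(177,214)),('tube_lowend free',None,(266,194)),('pivotfree',(334,165),(227,202)),('pivotfull',(420,300),(482,246))]:
    if s: print(nm,*tri(px(*s),C['scene'],px(*t),C['top']))
for th in('tube_mouth','free_stand','full_stand'):
  for n in C:
    for k in range(2):
        r=env.pinpoint(n,th); print(n,th,[(np.round(q['uv'],1).tolist(),round(q['confidence'],2)) for q in r[:2]])
        env.grab_frame(n)
# predicted mouth by lean
for h in (87,91,95): print(h,atz((178.,176.9),*C['top'],h),atz(px(177,214),*C['top'],h),atz(px(311,122),*C['scene'],h))
print('pivot55 top',atz(px(227,202),*C['top'],60),'base',atz((205.5,176.6),*C['top'],0))
```

```text
handletip [534.   28.7 136.1] 3.1438582825817782
fullmouth [536.1 -38.5  90.9] 0.5273338266854581
mouth [572.9 230.9  79.9] 6.324843300563872
pivotfree [589.2 193.2  27.1] 2.0760821108209675
pivotfull [539.4 -75.   47.7] 3.6822426748681885
scene tube_mouth [([231.9, 139.2], 0.49)]
scene tube_mouth [([230.7, 138.8], 0.69)]
top tube_mouth [([178.7, 177.5], 0.81)]
top tube_mouth [([178.5, 179.3], 0.64), ([329.6, 254.6], 0.36)]
scene free_stand [([295.2, 180.3], 0.74), ([242.8, 163.0], 0.73)]
scene free_stand [([240.1, 161.7], 0.63)]
top free_stand [([207.5, 177.3], 0.67), ([209.2, 170.3], 0.4)]
top free_stand [([204.5, 177.2], 0.82)]
scene full_stand [([278.9, 216.8], 0.58)]
scene full_stand [([276.7, 218.3], 0.78)]
top full_stand [([303.0, 191.5], 0.9)]
top full_stand [([305.5, 189.3], 0.95)]
87 [566.1 237.6  87. ] [569.3 230.7  87. ] [571.3 221.8  87. ]
91 [565.5 236.6  91. ] [568.8 229.7  91. ] [568.9 217.6  91. ]
95 [565.  235.5  95. ] [568.3 228.7  95. ] [566.4 213.4  95. ]
pivot55 top [585.2 186.3  60. ] base [578.  184.8   0. ]
```

```bash
cat >> h.py <<'E'
def plan(p,yaw,q=True):
    s=env.state(); r=R.from_euler('xyz',s['ee_rot'],degrees=True).as_matrix()
    y0=np.degrees(np.arctan2(r[1,0],r[0,0])); tw=-((yaw-y0+180)%360-180)
    T=R.from_euler('xyz',[180,0,yaw],degrees=True).as_matrix()
    d=T.T@(np.asarray(p,float)-s['ee_pos'])
    print('t',round(s['time_s'],2),'pos',s['ee_pos'].round(1),'yaw',round(y0,1),'F',s['force'].round(1),'w',round(s['gripper_width'],1),'| twist',round(np.radians(tw),3),'then travel m',(d/1000).round(4),'rows',round(np.linalg.norm(d)/41.7,1))
E
python3 -c "
from h import *
plan((463,-14,404),168)"
```

```text
t 2.7 pos [187.9 543.5 404.8] yaw 160.9 F [-0.6  0.3 -0.6] w 91.5 | twist -0.123 then travel m [-0.385  -0.4881  0.0008] rows 14.9
```

```bash
python3 -m handwheel '[{"gripper":100,"travel":[0,0,0],"twist":-0.123},{"gripper":100,"travel":[-0.024,-0.0305,0],"twist":0},{"gripper":100,"travel":[-0.024,-0.0305,0],"twist":0},{"gripper":100,"travel":[-0.024,-0.0305,0],"twist":0},{"gripper":100,"travel":[-0.024,-0.0305,0],"twist":0}]' 20
python3 -m handwheel '[{"gripper":100,"travel":[-0.024,-0.0305,0],"twist":0},{"gripper":100,"travel":[-0.024,-0.0305,0],"twist":0},{"gripper":100,"travel":[-0.024,-0.0305,0],"twist":0},{"gripper":100,"travel":[-0.024,-0.0305,0],"twist":0},{"gripper":100,"travel":[-0.024,-0.0305,0],"twist":0}]'
python3 -m handwheel '[{"gripper":100,"travel":[-0.024,-0.0305,0],"twist":0},{"gripper":100,"travel":[-0.024,-0.0305,0],"twist":0},{"gripper":100,"travel":[-0.024,-0.0305,0],"twist":0},{"gripper":100,"travel":[-0.024,-0.0305,0],"twist":0},{"gripper":100,"travel":[-0.024,-0.0305,0],"twist":0}]'
python3 -m handwheel '[{"gripper":100,"travel":[-0.024,-0.0305,0],"twist":0},{"gripper":100,"travel":[-0.024,-0.0305,0],"twist":0},{"gripper":100,"travel":[0,0,0],"twist":0}]'
python3 -c "
from h import *
plan((463,-14,204),168)
f,K,E=cam('scene');g,_,_=cam('top')
cv2.imwrite('pics/c.png',np.vstack([f[60:,:,::-1],g[100:300,:,::-1]]))"
```

```text
time_s: 3.12
ee_pos: [256.6, 402.7, 404.7]
ee_rot: [180.0, 0.0, 168.0]
force: [0.5, 1.1, 0.0]
gripper_width: 91.2
time_s: 3.53
ee_pos: [342.2, 228.2, 405.1]
ee_rot: [180.0, 0.0, 168.0]
force: [0.9, 0.0, 0.3]
gripper_width: 91.0
time_s: 3.95
ee_pos: [427.9, 53.9, 405.1]
ee_rot: [180.0, 0.1, 168.0]
force: [1.3, 1.5, -0.7]
gripper_width: 91.0
time_s: 4.2
ee_pos: [464.2, -18.6, 404.9]
ee_rot: [-179.9, 0.2, 167.7]
force: [0.4, 0.3, 1.0]
gripper_width: 91.1
t 4.2 pos [464.2 -18.6 404.9] yaw 167.7 F [0.4 0.3 1. ] w 91.1 | twist -0.006 then travel m [0.0021 0.0043 0.2009] rows 4.8
```

View pics/c.png

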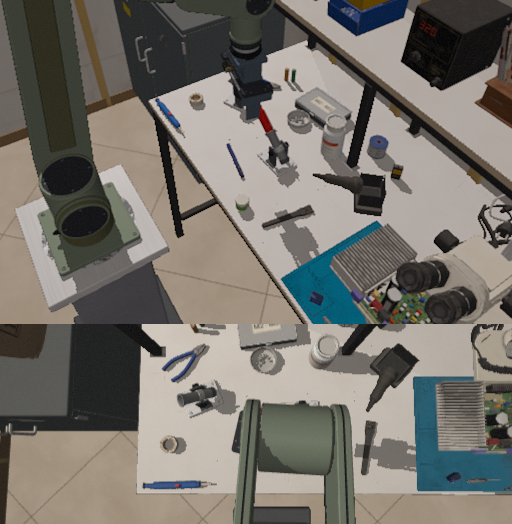

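```bash
python3 -m handwheel '[{"gripper":100,"travel":[0.002,0.004,0.035],"twist":0},{"gripper":100,"travel":[0,0,0.04],"twist":0},{"gripper":100,"travel":[0,0,0.04],"twist":0},{"gripper":100,"travel":[0,0,0.04],"twist":0},{"gripper":100,"travel":[0,0,0.035],"twist":0}]'
python3 -m handwheel '[{"gripper":100,"travel":[0,0,0.017],"twist":0},{"gripper":100,"travel":[0,0,0],"twist":0},{"gripper":100,"travel":[0.005,0,0],"twist":0},{"gripper":100,"travel":[0.006,0,0],"twist":0},{"gripper":100,"travel":[0.006,0,0],"twist":0}]'
python3 -m handwheel '[{"gripper":100,"travel":[0.006,0,0],"twist":0},{"gripper":100,"travel":[0.006,0,0],"twist":0},{"gripper":100,"travel":[0.006,0,0],"twist":0},{"gripper":100,"travel":[0.006,0,0],"twist":0},{"gripper":100,"travel":[0.004,0,0],"twist":0}]'
python3 -c "
from h import *
plan((463,-14,204),168)
f,K,E=cam('scene');
cv2.imwrite('pics/d.png',cv2.resize(f[110:290,130:350,::-1],(733,600)))"
```

```text
time_s: 4.72
ee_pos: [459.4, -8.0, 213.2]
ee_rot: [180.0, -0.0, 168.1]
force: [0.4, 0.4, -0.5]
gripper_width: 91.1
time_s: 5.13
ee_pos: [443.8, -5.4, 199.2]
ee_rot: [180.0, 0.1, 168.0]
force: [-0.2, 0.4, 0.2]
gripper_width: 91.1
time_s: 5.55
ee_pos: [415.7, 0.0, 197.9]
ee_rot: [180.0, -0.0, 168.0]
force: [0.6, 0.0, -0.1]
gripper_width: 91.6
t 5.55 pos [415.7   0.  197.9] yaw 168.0 F [ 0.6  0.  -0.1] w 91.6 | twist -0.0 then travel m [-0.0492 -0.0039 -0.0061] rows 1.2
```

View pics/d.png

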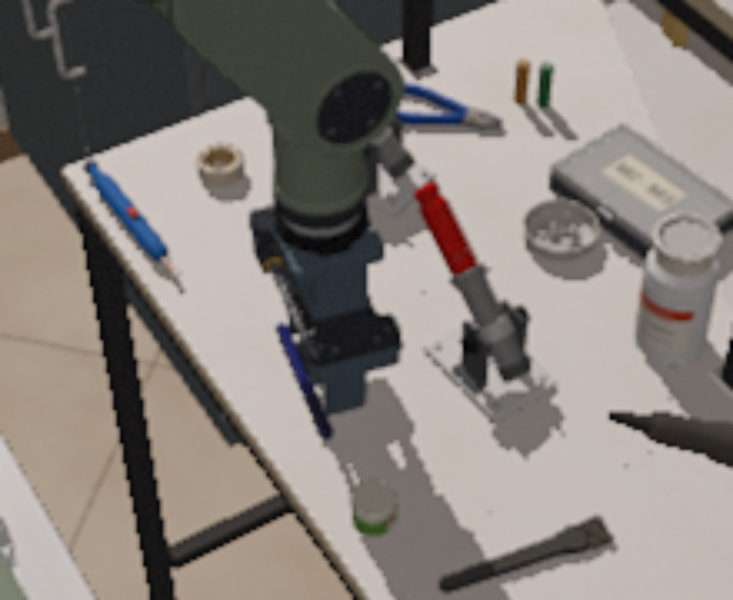

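```bash
python3 -m handwheel '[{"gripper":100,"travel":[-0.008,0,0],"twist":0},{"gripper":100,"travel":[0,0,-0.035],"twist":0},{"gripper":100,"travel":[0,0,-0.04],"twist":0},{"gripper":100,"travel":[-0.03,0,-0.025],"twist":0},{"gripper":100,"travel":[0,0,0],"twist":0}]'
cat >> h.py <<'E'
def pen(n,z=6):
    f,K,E=cam(n)
    for q in env.trace(n,'marker_pen')[:2]:
        m=q['pixels'];pts=np.argwhere(m)[:,::-1].astype(np.float32)
        v=cv2.fitLine(pts,cv2.DIST_L2,0,.01,.01).ravel();t=(pts-v[2:])@v[:2]
        a,b=[atz(v[2:]+v[:2]*k,K,E,z) for k in(t.min(),t.max())]
        if a[1]<b[1]:a,b=b,a
        print(n,round(q['confidence'],2),m.sum(),a.round(1),b.round(1),'L',np.linalg.norm(a-b).round(1),'ang',np.degrees(np.arctan2(*(a-b)[1::-1])).round(1))
    return f
E
python3 -c "
from h import *
pen('scene');pen('top');plan((400,40,204),78)"
```

```text
time_s: 6.02
ee_pos: [460.1, -8.8, 303.7]
ee_rot: [179.8, 1.1, 168.0]
force: [2.0, 0.2, -0.1]
gripper_width: 91.1
scene 0.45 140 [403.9  62.8   6. ] [377.7 -63.2   6. ] L 128.7 ang 78.3
t 6.22 pos [453.5  -8.1 296.8] yaw 168.0 F [-0.3 -0.4 -1. ] w 91.4 | twist 1.57 then travel m [ 0.0359 -0.0623  0.0928] rows 2.8
```

```bash
python3 -m handwheel '[{"gripper":100,"travel":[0,0,0],"twist":0.12},{"gripper":100,"travel":[0,0,0],"twist":0.12},{"gripper":100,"travel":[0,0,0],"twist":0.12},{"gripper":100,"travel":[0,0,0],"twist":0.12},{"gripper":100,"travel":[0,0,0],"twist":0.12}]'>/dev/null
python3 -m handwheel '[{"gripper":100,"travel":[0,0,0],"twist":0.12},{"gripper":100,"travel":[0,0,0],"twist":0.12},{"gripper":100,"travel":[0,0,0],"twist":0.12},{"gripper":100,"travel":[0,0,0],"twist":0.12},{"gripper":100,"travel":[0,0,0],"twist":0.12}]' >/dev/null
python3 -m handwheel '[{"gripper":100,"travel":[0,0,0],"twist":0.12},{"gripper":100,"travel":[0,0,0],"twist":0.12},{"gripper":100,"travel":[0,0,0],"twist":0.125},{"gripper":100,"travel":[0,0,0],"twist":0}]' 5
python3 -c "
from h import *
pen('top');pen('scene');plan((401,47.9,194),78.2)"
```

```text
time_s: 7.38
ee_pos: [453.1, -7.9, 296.3]
ee_rot: [-179.8, 0.0, 78.2]
force: [1.0, -0.6, 0.3]
gripper_width: 91.0
scene 0.46 187 [405.   62.8   6. ] [376.4 -66.3   6. ] L 132.2 ang 77.5
t 7.58 pos [453.5  -8.  297.1] yaw 78.4 F [-0.8  0.   0.3] w 91.3 | twist 0.004 then travel m [ 0.044  -0.0628  0.1031] rows 3.1
```

```bash
python3 -m handwheel '[{"gripper":100,"travel":[0.022,-0.0314,0],"twist":0},{"gripper":100,"travel":[0.022,-0.0314,0],"twist":0},{"gripper":100,"travel":[0,0,0.035],"twist":0},{"gripper":100,"travel":[0,0,0.035],"twist":0},{"gripper":100,"travel":[0,0,0.025],"twist":0}]' 5
python3 -m handwheel '[{"gripper":100,"travel":[0,0,0.008],"twist":0},{"gripper":100,"travel":[0,0,0],"twist":0},{"gripper":0,"travel":[0,0,0],"twist":0},{"gripper":0,"travel":[0,0,0],"twist":0},{"gripper":0,"travel":[0,0,0],"twist":0}]' 5
python3 -m handwheel '[{"gripper":0,"travel":[0,0,0],"twist":0},{"gripper":0,"travel":[0,0,0],"twist":0},{"gripper":0,"travel":[0,0,0],"twist":0},{"gripper":0,"travel":[0,0,0],"twist":0},{"gripper":0,"travel":[0,0,0],"twist":0}]' 5
python3 -c "
from h import *
plan((401,47.9,194),78)"
```

```text
time_s: 8.0
ee_pos: [400.1, 48.3, 201.4]
ee_rot: [-180.0, 0.0, 78.5]
force: [-0.2, -0.1, 0.2]
gripper_width: 91.5
time_s: 8.42
ee_pos: [402.0, 47.8, 196.0]
ee_rot: [179.8, -0.1, 78.3]
force: [0.0, 1.1, 0.0]
gripper_width: 73.8
time_s: 8.83
ee_pos: [401.3, 47.8, 194.9]
ee_rot: [180.0, -0.0, 78.3]
force: [-0.2, -0.5, 0.3]
gripper_width: 40.8
t 8.83 pos [401.3  47.8 194.9] yaw 78.3 F [-0.2 -0.5  0.3] w 40.8 | twist 0.005 then travel m [ 0.0001 -0.0003  0.0009] rows 0.0
```

```bash
python3 -m handwheel '[{"gripper":0,"travel":[0,0,0],"twist":0},{"gripper":0,"travel":[0,0,0],"twist":0},{"gripper":0,"travel":[0,0,0],"twist":0},{"gripper":0,"travel":[0,0,0],"twist":0},{"gripper":0,"travel":[0,0,0],"twist":0}]' 5
python3 -m handwheel '[{"gripper":0,"travel":[0,0,-0.01],"twist":0},{"gripper":0,"travel":[0,0,-0.025],"twist":0},{"gripper":0,"travel":[0,0,-0.035],"twist":0},{"gripper":0,"travel":[0,0,-0.03],"twist":0},{"gripper":0,"travel":[0,0,0],"twist":0}]' 5
python3 - <<'E'
from h import *
from scipy.optimize import least_squares
np.set_printoptions(precision=1,suppress=True)
plan((401,47.9,294),78)
f=pen('scene',106); s,K,E=cam('scene');t,K2,E2=cam('top')
S=(K,E);T=(K2,E2)
def pts(v):
    x,y,ph,th=v; a=np.array([np.sin(th)*np.cos(ph),np.sin(th)*np.sin(ph),np.cos(th)])
    P=np.array([x,y,55]); return P+56*a,P,np.array([x,y,0]),a
obs=[(0,(231.3,139.0),S),(0,(178.3,177.8),T),(2,(242.5,162.3),S),(2,(205.8,177),T)]
def res(v):
    q=pts(v); return np.concatenate([proj(q[i],*c)-u for i,u,c in obs]+[[(np.degrees(v[3])-50)/5]])
r=least_squares(res,[578,185,1.7,.87]);m,P,_,a=pts(r.x)
print('fit',m,P,a,np.degrees(r.x[2:]),r.fun)
a0=cv2.imread('pics/scene0.png');b0=cv2.imread('pics/top0.png')
def crop(im,c,u0,v0):
    z=cv2.resize(im[v0:v0+50,u0:u0+65],None,fx=6,fy=6,interpolation=cv2.INTER_CUBIC)
    for p in (m,P-50*a,P): 
        u=proj(p,*c); cv2.circle(z,(int((u[0]-u0+.5)*6),int((u[1]-v0+.5)*6)),2,(0,255,255),-1)
    e=np.cross(a,[0,0,1.]);e/=np.linalg.norm(e);g=np.cross(a,e)
    for k in range(40):
        u=proj(m+18*(e*np.cos(k/6.3)+g*np.sin(k/6.3)),*c);cv2.circle(z,(int((u[0]-u0+.5)*6),int((u[1]-v0+.5)*6)),1,(0,255,0),-1)
    return z
g=cv2.resize(s[90:250,120:380,::-1],(390*780//390,480))
cv2.imwrite('pics/e.png',np.vstack([np.hstack([crop(a0,S,205,125),crop(b0,T,165,150)]),cv2.resize(s[90:230,140:400,::-1],(780,300))]))
E
```

```text
time_s: 9.25
ee_pos: [401.2, 47.8, 194.7]
ee_rot: [-180.0, -0.0, 78.3]
force: [-0.8, 0.8, 0.3]
gripper_width: 11.4
time_s: 9.67
ee_pos: [403.0, 48.0, 299.5]
ee_rot: [179.4, -0.2, 78.3]
force: [1.6, 0.8, -0.6]
gripper_width: 11.4
t 9.67 pos [403.   48.  299.5] yaw 78.3 F [ 1.6  0.8 -0.6] w 11.4 | twist 0.005 then travel m [-0. -0.  0.] rows 0.1
scene 0.26 324 [568.4 214.6 106. ] [525.7  47.5 106. ] L 172.5 ang 75.7
fit [564.8 233.5  85.2] [578.7 188.4  55. ] [-0.2  0.8  0.5] [107.1  57.3] [-0.5 -1.1  1.5 -0.3 -0.5  1.8 -1.6 -0.6  1.5]
```

View pics/e.png

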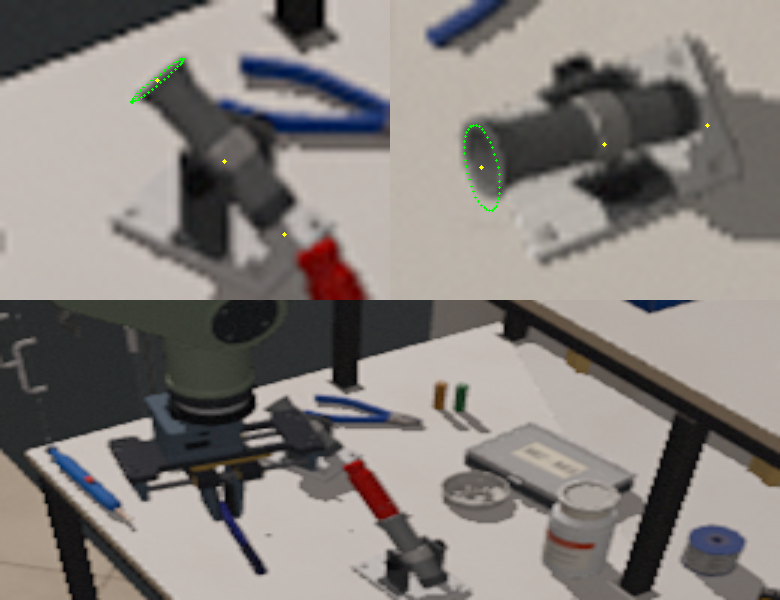

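```bash
cat > fit.py <<'E'
from h import *
from scipy.optimize import least_squares
np.set_printoptions(precision=1,suppress=True)
S=cam('scene')[1:];T=cam('top')[1:]
sc=lambda x,y:np.array([205+x/6-.5,125+y/6-.5]);tc=lambda x,y:np.array([165+(x-390)/6-.5,150+y/6-.5])
def pts(v):
    x,y,ph,th=v; a=np.array([np.sin(th)*np.cos(ph),np.sin(th)*np.sin(ph),np.cos(th)])
    P=np.array([x,y,55]); return P+56*a,P,a
def ld(uv,p,a,c):
    u,w=proj(p,*c),proj(p-30*a,*c);d=(w-u)/np.linalg.norm(w-u);e=uv-u;return d[0]*e[1]-d[1]*e[0]
M=[((sc(158,80)+[231.3,139])/2,S),((tc(484,164)+[178.3,177.8])/2,T)]
L=[(sc(222,157),S),(sc(262,205),S),(tc(560,140),T),(tc(640,117),T),(tc(685,105),T)]
def res(v,w=3):
    m,P,a=pts(v)
    return np.concatenate([proj(m,*c)-u for u,c in M]+[[2*ld(u,m,a,c) for u,c in L],[(np.degrees(v[3])-50)/w]])
for w in(3,30):
    r=least_squares(res,[578,185,1.7,.87],args=(w,));m,P,a=pts(r.x)
    print('fit',m,P,a.round(3),np.degrees(r.x[2:]),r.fun)
E
python3 fit.py
```

```text
fit [563.6 233.5  92.9] [582.5 196.8  55. ] [-0.3  0.7  0.7] [117.3  47.4] [-0.7 -2.2 -0.2  0.3  1.5  1.5 -1.1 -0.8 -0.3 -0.9]
fit [563.4 231.4  96.1] [582.2 198.4  55. ] [-0.3  0.6  0.7] [119.7  42.7] [-0.4 -2.7  0.3  0.2  1.2  0.5 -1.1 -0.5  0.2 -0.2]
```

```bash
cat >> fit.py <<'E'
print('base',atz(tc(615,150),*T,8),atz((205.8,177),*T,0),atz((242.5,162.3),*S,0))
p,q=atz(tc(545,260),*T,8),atz(tc(740,175),*T,8);print('edge',p,q,np.linalg.norm(p-q),np.degrees(np.arctan2(*(p-q)[1::-1])))
def res2(v):
    m,P,a=pts(v)
    return np.r_[res(v,4),(np.degrees(v[2])-114)/3, .7*(proj([v[0],v[1],0],*S)-[242.5,162.3]),.7*(proj([v[0],v[1],0],*T)-(np.array([205.8,177])*.5+.5*proj(atz(tc(615,150),*T,8)*[1,1,0],*T)))]
r=least_squares(res2,[578,185,1.7,.87]);m,P,a=pts(r.x)
print('fit',m,P,a.round(3),np.degrees(r.x[2:]),r.fun)
E
python3 fit.py
```

```text
fit [563.6 233.5  92.9] [582.5 196.8  55. ] [-0.3  0.7  0.7] [117.3  47.4] [-0.7 -2.2 -0.2  0.3  1.5  1.5 -1.1 -0.8 -0.3 -0.9]
fit [563.4 231.4  96.1] [582.2 198.4  55. ] [-0.3  0.6  0.7] [119.7  42.7] [-0.4 -2.7  0.3  0.2  1.2  0.5 -1.1 -0.5  0.2 -0.2]
base [582.7 193.    8. ] [576.9 184.    0. ] [584.7 195.1   0. ]
edge [532.8 223.8   8. ] [571.3 136.2   8. ] 95.63961854785589 113.73756104457065
fit [564.3 232.7  92. ] [582.9 195.   55. ] [-0.3  0.7  0.7] [116.2  48.6] [-0.3 -2.   0.2  0.   1.7  1.8 -1.2 -1.1 -0.7 -0.3  0.7 -0.3  0.2 -1.6
 -0.8]
```

Run:
```python
from h import *
S=cam('scene')[1:]
for z in(111,100,80,60): print(z,atz((214,185.7),*S,z).round(1),atz((227.7,216.9),*S,z).round(1))
plan((507,355,330),115)
plan((507,355,330),78.3)
```

```text
111 [402.4  50.9 111. ] [376.3 -69.3 111. ]
100 [407.3  60.7 100. ] [380.9 -60.8 100. ]
80 [416.2  78.5  80. ] [389.3 -45.5  80. ]
60 [425.2  96.3  60. ] [397.7 -30.3  60. ]
t 10.12 pos [401.1  47.8 293.8] yaw 78.3 F [ 0.1 -0.4  0.1] w 11.8 | twist -0.64 then travel m [ 0.2337  0.2259 -0.0362] rows 7.8
t 10.12 pos [401.1  47.8 293.8] yaw 78.3 F [ 0.1 -0.4  0.1] w 11.8 | twist 0.0 then travel m [ 0.3223  0.0414 -0.0362] rows 7.8
```

```bash
python3 -m handwheel '[{"gripper":0,"travel":[0.02,0.003,-0.02],"twist":0},{"gripper":0,"travel":[0.035,0.0045,-0.0162],"twist":0},{"gripper":0,"travel":[0.035,0.0045,0],"twist":0},{"gripper":0,"travel":[0.038,0.005,0],"twist":0},{"gripper":0,"travel":[0.038,0.005,0],"twist":0}]' 5
python3 -m handwheel '[{"gripper":0,"travel":[0.038,0.005,0],"twist":0},{"gripper":0,"travel":[0.038,0.005,0],"twist":0},{"gripper":0,"travel":[0.035,0.005,0],"twist":0},{"gripper":0,"travel":[0.03,0.003,0],"twist":0},{"gripper":0,"travel":[0.015,0.0014,0],"twist":0}]' 5
python3 -m handwheel '[{"gripper":0,"travel":[0,0,0],"twist":-0.1},{"gripper":0,"travel":[0,0,0],"twist":-0.12},{"gripper":0,"travel":[0,0,0],"twist":-0.12},{"gripper":0,"travel":[0,0,0],"twist":-0.12},{"gripper":0,"travel":[0,0,0],"twist":-0.12}]' 5
python3 -m handwheel '[{"gripper":0,"travel":[0,0,0],"twist":-0.06},{"gripper":0,"travel":[0,0,0],"twist":0}]' 5
python3 - <<'E'
from h import *
plan((507,355,280),115)
s,_,_=cam('scene');t,_,_=cam('top')
cv2.imwrite('pics/f.png',np.hstack([cv2.resize(s[90:210,170:290,::-1],(400,400),interpolation=2),cv2.resize(t[110:230,110:230,::-1],(400,400),interpolation=2)]))
E
```

```text
time_s: 10.53
ee_pos: [456.7, 207.5, 330.8]
ee_rot: [-180.0, 0.0, 78.3]
force: [0.7, -1.0, 0.1]
gripper_width: 11.5
time_s: 10.95
ee_pos: [507.8, 358.2, 329.7]
ee_rot: [-180.0, -0.1, 78.4]
force: [0.5, 0.2, 0.6]
gripper_width: 11.2
time_s: 11.37
ee_pos: [507.0, 354.8, 329.8]
ee_rot: [-179.9, 0.0, 111.9]
force: [-0.5, -0.0, -0.6]
gripper_width: 11.8
time_s: 11.53
ee_pos: [507.0, 354.8, 330.0]
ee_rot: [-179.9, 0.0, 115.0]
force: [-0.7, 0.9, -0.5]
gripper_width: 11.4
t 11.53 pos [507.  354.8 330. ] yaw 115.0 F [-0.7  0.9 -0.5] w 11.4 | twist 0.001 then travel m [0.0002 0.0001 0.05  ] rows 1.2
```

View pics/f.png

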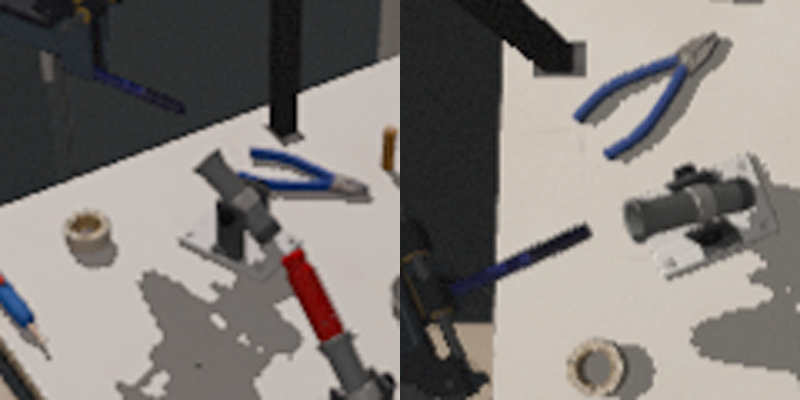

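Run:
```python
from h import *
S=cam('scene')[1:];T=cam('top')[1:]
print('tip',tri((225.2,122.7),S,(167,179),T), 'exp',(507+.423*115,354.8-.906*115,141.3))
print('mouth',tri((232.4,138.7),S,(180.5,176),T))
for p in((555.6,250.6,141.3),(564.5,232.5,91.5)): print(proj(p,*S),proj(p,*T))
```

```text
tip (array([554.73419512, 249.2618223 , 139.92618835]), np.float64(0.9165426189310932)) exp (555.645, 250.61, 141.3)
mouth (array([569.66841219, 232.825562  ,  80.35369045]), np.float64(1.1556870736036333))
[225.06400517 122.03094784] [166.37602848 178.39408965]
[230.81068536 136.59351046] [179.58361379 177.2900106 ]
```

```bash
cat > fit2.py <<'E'
from fit import *
print('----')
M[:]=[(sc(158,80),S),(tc(484,164),T)]
b0=cv2.imread('pics/top0.png');a0=cv2.imread('pics/scene0.png')
out=[]
for lean in(46,50,54):
    f=lambda v:np.r_[res(np.r_[v,np.radians(lean)],30),(np.degrees(v[2])-114)/2,(v[0]-582)/3,(v[1]-193)/3]
    r=least_squares(f,[578,185,1.9]);m,P,a=pts(np.r_[r.x,np.radians(lean)])
    print(lean,m,P,np.degrees(r.x[2]),'cost',r.cost,r.fun)
    row=[]
    for im,c,u0,v0 in((a0,S,212,128),(b0,T,170,155)):
        z=cv2.resize(im[v0:v0+33,u0:u0+46],None,fx=8,fy=8,interpolation=cv2.INTER_CUBIC)
        e=np.cross(a,[0,0,1.]);e/=np.linalg.norm(e);g=np.cross(a,e)
        def ring(p,rad,col):
            for k in range(60):
                u=proj(p+rad*(e*np.cos(k/9.5)+g*np.sin(k/9.5)),*c);cv2.circle(z,(int((u[0]-u0+.5)*8),int((u[1]-v0+.5)*8)),1,col,-1)
        ring(m,18,(0,255,0));ring(m-25*a,13.5,(255,255,0));ring(m-56*a,13.5,(0,255,255));ring(m-95*a,13.5,(0,0,255))
        row.append(z[:196])
    out.append(np.hstack(row))
cv2.imwrite('pics/g.png',np.vstack(out))
E
python3 fit2.py | sed -n '/----/,$p'
```

```text
----
46 [565.1 231.5  93.9] [583.  195.4  55. ] 116.39546600124845 cost 6.466137191667043 [ 0.3 -1.7 -0.4  0.1  1.8  1.3 -0.8 -1.1 -0.9 -0.1  1.2  0.3  0.8]
50 [564.8 233.3  91. ] [583.1 194.5  55. ] 115.20638153028568 cost 7.09789951880295 [-0.1 -1.3 -0.8  0.3  1.9  2.1 -1.  -1.1 -0.9  0.   0.6  0.4  0.5]
54 [564.7 235.   87.9] [583.2 193.6  55. ] 114.0653917027373 cost 9.042601246236627 [-0.3 -0.8 -1.2  0.6  2.   2.8 -1.2 -1.2 -1.   0.1  0.   0.4  0.2]
```

View pics/g.png

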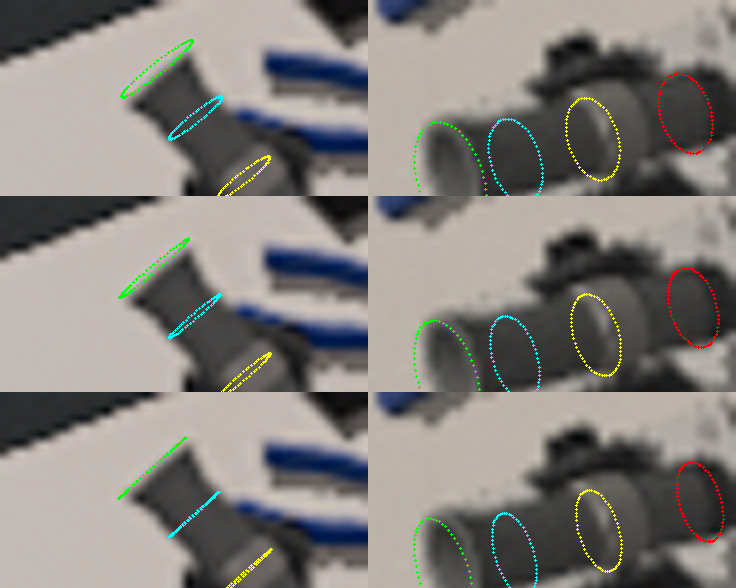

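```bash
python3 -m handwheel '[{"gripper":0,"travel":[0,0,0.02],"twist":0},{"gripper":0,"travel":[0,0,0.02],"twist":0},{"gripper":0,"travel":[0,0,0.012],"twist":0},{"gripper":0,"travel":[0,0,0],"twist":0},{"gripper":0,"travel":[-0.01,0,0],"twist":0}]' 4
python3 -m handwheel '[{"gripper":0,"travel":[-0.008,0,0],"twist":0},{"gripper":0,"travel":[-0.006,0,0],"twist":0},{"gripper":0,"travel":[-0.004,0,0],"twist":0},{"gripper":0,"travel":[-0.003,0,0],"twist":0},{"gripper":0,"travel":[0,0,0],"twist":0}]' 4
python3 - <<'E'
from h import *
plan((507,355,280),115)
s,_,_=cam('scene');t,_,_=cam('top')
cv2.imwrite('pics/i.png',np.hstack([cv2.resize(s[105:185,190:270,::-1],(400,400),interpolation=2),cv2.resize(t[130:210,140:220,::-1],(400,400),interpolation=2)]))
E
```

```text
time_s: 12.25
ee_pos: [510.9, 346.5, 278.6]
ee_rot: [-179.9, -0.0, 115.0]
force: [0.7, 0.1, 0.0]
gripper_width: 11.7
time_s: 12.67
ee_pos: [520.6, 325.9, 279.5]
ee_rot: [179.9, -0.0, 114.9]
force: [-0.4, 0.6, 0.6]
gripper_width: 11.6
t 12.67 pos [520.6 325.9 279.5] yaw 114.9 F [-0.4  0.6  0.6] w 11.6 | twist -0.001 then travel m [ 0.0321  0.     -0.0005] rows 0.8
```

View pics/i.png

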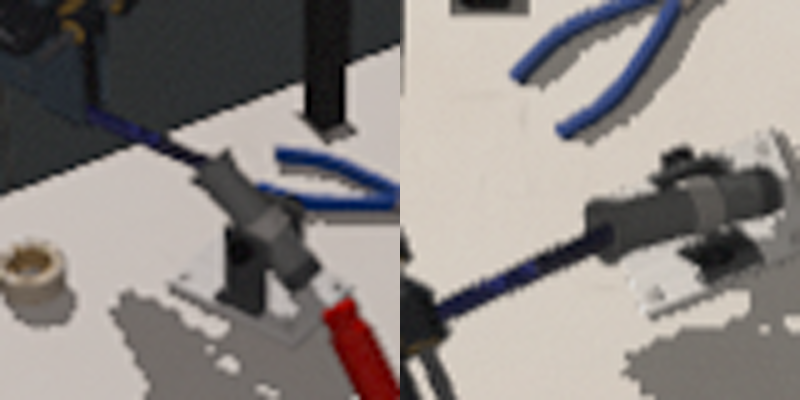

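```bash
python3 -m handwheel '[{"gripper":0,"travel":[0,0,0.003],"twist":0},{"gripper":0,"travel":[-0.0025,0,0],"twist":0},{"gripper":0,"travel":[-0.001,0,-0.006],"twist":0},{"gripper":0,"travel":[-0.001,0,-0.006],"twist":0},{"gripper":0,"travel":[-0.001,0,-0.006],"twist":0}]' 4
python3 -m handwheel '[{"gripper":0,"travel":[-0.002,0,-0.0055],"twist":0},{"gripper":0,"travel":[-0.002,0,-0.0055],"twist":0},{"gripper":0,"travel":[-0.002,0,-0.0055],"twist":0},{"gripper":0,"travel":[0,0,0],"twist":0}]' 4
python3 - <<'E'
from h import *
plan((507,355,280),115)
s,_,_=cam('scene');t,_,_=cam('top')
cv2.imwrite('pics/j.png',np.hstack([cv2.resize(s[105:185,190:270,::-1],(400,400),interpolation=2),cv2.resize(t[130:210,140:220,::-1],(400,400),interpolation=2)]))
E
```

```text
time_s: 13.18
ee_pos: [522.5, 321.8, 294.7]
ee_rot: [180.0, -0.0, 115.0]
force: [-0.1, 0.2, 0.2]
gripper_width: 11.5
time_s: 13.52
ee_pos: [525.4, 315.9, 312.1]
ee_rot: [179.8, 0.0, 115.0]
force: [-0.7, -0.3, -0.4]
gripper_width: 11.2
t 13.52 pos [525.4 315.9 312.1] yaw 115.0 F [-0.7 -0.3 -0.4] w 11.2 | twist -0.001 then travel m [ 0.0432 -0.0002  0.0321] rows 1.3
```

View pics/j.png

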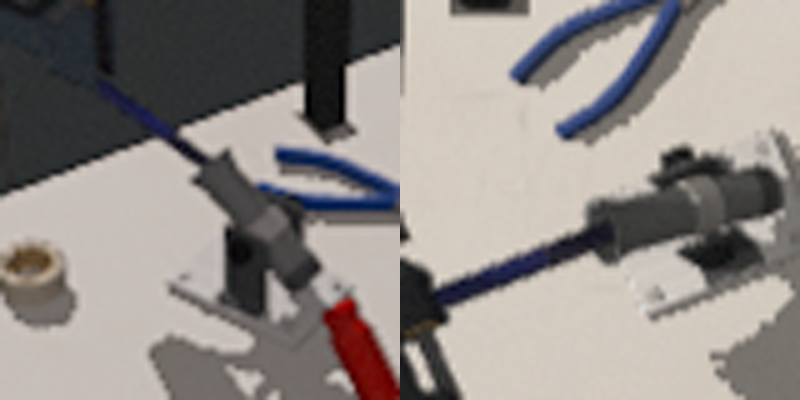

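```bash
python3 -m handwheel '[{"gripper":0,"travel":[-0.003,0,-0.0053],"twist":0},{"gripper":0,"travel":[-0.003,0,-0.0053],"twist":0},{"gripper":0,"travel":[-0.0034,0,-0.0052],"twist":0},{"gripper":0,"travel":[-0.004,0,-0.0047],"twist":0},{"gripper":0,"travel":[-0.004,0,-0.0046],"twist":0}]' 4
python3 -m handwheel '[{"gripper":0,"travel":[-0.0043,0,-0.0046],"twist":0},{"gripper":0,"travel":[0,0,0],"twist":0},{"gripper":0,"travel":[-0.0046,0,0.0039],"twist":0},{"gripper":0,"travel":[-0.0046,0,0.0039],"twist":0},{"gripper":0,"travel":[0,0,0],"twist":0}]' 4
python3 - <<'E'
from h import *
plan((507,355,280),115)
s,_,_=cam('scene');t,_,_=cam('top')
cv2.imwrite('pics/k.png',np.hstack([cv2.resize(s[105:185,190:270,::-1],(400,400),interpolation=2),cv2.resize(t[130:210,140:220,::-1],(400,400),interpolation=2)]))
E
```

```text
time_s: 14.03
ee_pos: [532.5, 300.0, 336.2]
ee_rot: [180.0, 0.0, 115.0]
force: [-0.8, 0.3, -0.1]
gripper_width: 10.4
time_s: 14.45
ee_pos: [538.1, 287.3, 330.9]
ee_rot: [-179.9, 0.0, 115.0]
force: [0.4, 0.4, 0.2]
gripper_width: 10.5
t 14.45 pos [538.1 287.3 330.9] yaw 115.0 F [0.4 0.4 0.2] w 10.5 | twist -0.001 then travel m [0.0745 0.0005 0.0509] rows 2.2
```

View pics/k.png

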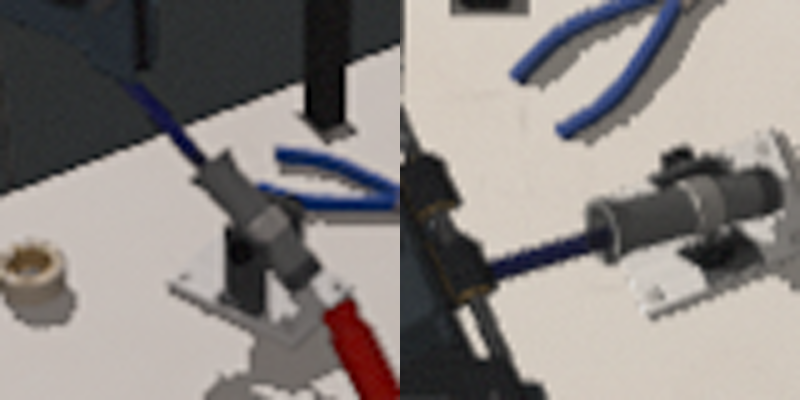

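```bash
python3 -m handwheel '[{"gripper":0,"travel":[-0.0046,0,0.0039],"twist":0},{"gripper":0,"travel":[-0.0046,0,0.0039],"twist":0},{"gripper":0,"travel":[-0.0046,0,0.0039],"twist":0},{"gripper":0,"travel":[0,0,0],"twist":0}]' 5
python3 -m handwheel '[{"gripper":0,"travel":[-0.0046,0,0.0039],"twist":0},{"gripper":0,"travel":[-0.0046,0,0.0039],"twist":0},{"gripper":0,"travel":[-0.0046,0,0.0039],"twist":0},{"gripper":0,"travel":[0,0,0],"twist":0},{"gripper":0,"travel":[0,0,0],"twist":0}]' 5
python3 - <<'E'
from h import *
plan((507,355,280),115)
s,_,_=cam('scene');t,_,_=cam('top')
cv2.imwrite('pics/l.png',np.hstack([cv2.resize(s[105:185,190:270,::-1],(400,400),interpolation=2),cv2.resize(t[130:210,140:220,::-1],(400,400),interpolation=2)]))
E
```

```text
time_s: 14.88
ee_pos: [544.0, 274.8, 319.5]
ee_rot: [-179.9, 0.0, 114.9]
force: [1.3, 0.6, -0.3]
gripper_width: 10.6
time_s: 15.3
ee_pos: [549.8, 262.8, 308.6]
ee_rot: [-180.0, 0.0, 115.0]
force: [1.3, 0.3, -0.1]
gripper_width: 9.9
t 15.3 pos [549.8 262.8 308.6] yaw 115.0 F [ 1.3  0.3 -0.1] w 9.9 | twist -0.001 then travel m [0.1017 0.0002 0.0286] rows 2.5
```

```bash
python3 -m handwheel '[{"gripper":0,"travel":[0,0,0],"twist":0},{"gripper":0,"travel":[0,0,0],"twist":0},{"gripper":0,"travel":[-0.003,0,0.0026],"twist":0},{"gripper":0,"travel":[-0.003,0,0.0026],"twist":0},{"gripper":0,"travel":[0,0,0],"twist":0}]' 20
python3 -m handwheel '[{"gripper":0,"travel":[-0.0015,0,0.0013],"twist":0},{"gripper":0,"travel":[-0.0015,0,0.0013],"twist":0},{"gripper":0,"travel":[0,0,0],"twist":0}]' 20
python3 -m handwheel '[{"gripper":0,"travel":[-0.0015,0,0.0013],"twist":0},{"gripper":0,"travel":[-0.0015,0,0.0013],"twist":0},{"gripper":0,"travel":[0,0,0],"twist":0}]' 20
python3 -c "
from h import *
s=env.state()
plan((507,355,280),115)
for i in range(4): cam('top');print(env.state()['force'].round(1))
"
```

```text
time_s: 15.82
ee_pos: [552.4, 257.3, 303.3]
ee_rot: [-180.0, 0.0, 115.0]
force: [1.6, 0.4, 1.0]
gripper_width: 9.9
time_s: 16.07
ee_pos: [553.6, 255.0, 301.2]
ee_rot: [180.0, -0.0, 115.0]
force: [-0.2, 1.8, 1.4]
gripper_width: 9.9
time_s: 16.32
ee_pos: [554.9, 252.6, 298.9]
ee_rot: [179.9, -0.1, 115.0]
force: [0.1, 4.0, 4.4]
gripper_width: 9.8
t 16.32 pos [554.9 252.6 298.9] yaw 115.0 F [0.1 4.  4.4] w 9.8 | twist -0.001 then travel m [ 1.131e-01 -1.000e-04  1.890e-02] rows 2.7
[-0.2  4.   3. ]
[-0.4  3.1  3.9]
[0.8 3.5 4.3]
[-0.6  3.9  4.2]
```

```bash
for i in 1; do python3 -m handwheel '[{"gripper":0,"travel":[-0.0015,0,0.0013],"twist":0},{"gripper":0,"travel":[0,0,0],"twist":0}]' 25
python3 -m handwheel '[{"gripper":0,"travel":[-0.0015,0,0.0013],"twist":0},{"gripper":0,"travel":[0,0,0],"twist":0}]' 25; done
python3 -c "
from h import *
plan((507,355,280),115)
for i in range(4): cam('top');print(env.state()['force'].round(1))
"
```

```text
time_s: 16.68
ee_pos: [555.5, 251.1, 297.5]
ee_rot: [179.9, -0.0, 115.0]
force: [-0.0, 4.1, 5.0]
gripper_width: 9.5
time_s: 16.85
ee_pos: [556.3, 249.7, 296.3]
ee_rot: [179.9, -0.0, 115.0]
force: [0.6, 4.1, 5.7]
gripper_width: 9.5
t 16.85 pos [556.3 249.7 296.3] yaw 115.0 F [0.6 4.1 5.7] w 9.5 | twist -0.001 then travel m [ 0.1163 -0.0002  0.0163] rows 2.8
[0.2 3.2 4.2]
[0.6 3.9 5. ]
[0.4 4.1 5.9]
[0.3 4.5 5. ]
```

```bash
python3 -m handwheel '[{"gripper":0,"travel":[-0.0015,0,0.0013],"twist":0},{"gripper":0,"travel":[0,0,0],"twist":0}]' 30
python3 -m handwheel '[{"gripper":0,"travel":[-0.0015,0,0.0013],"twist":0},{"gripper":0,"travel":[0,0,0],"twist":0}]' 30
python3 -m handwheel '[{"gripper":0,"travel":[-0.0008,0,0.0007],"twist":0},{"gripper":0,"travel":[0,0,0],"twist":0}]' 30
python3 -c "
from h import *
plan((507,355,280),115)
for i in range(4): cam('top');print(env.state()['force'].round(1))
"
```

```text
time_s: 17.22
ee_pos: [556.9, 248.4, 295.1]
ee_rot: [179.9, -0.0, 115.0]
force: [0.5, 5.0, 5.2]
gripper_width: 9.6
time_s: 17.38
ee_pos: [557.6, 247.2, 294.0]
ee_rot: [179.9, -0.0, 115.0]
force: [0.1, 4.2, 6.7]
gripper_width: 9.8
time_s: 17.55
ee_pos: [557.9, 246.6, 293.4]
ee_rot: [179.9, -0.1, 115.0]
force: [0.4, 5.1, 7.0]
gripper_width: 9.4
t 17.55 pos [557.9 246.6 293.4] yaw 115.0 F [0.4 5.1 7. ] w 9.4 | twist -0.001 then travel m [ 0.1197 -0.0004  0.0134] rows 2.9
[-0.5  6.3  5.7]
[0.  6.2 6. ]
[-0.9  5.6  5. ]
[0.2 5.6 6.6]
```

```bash
python3 -m handwheel '[{"gripper":0,"travel":[-0.0008,0,0.0007],"twist":0},{"gripper":0,"travel":[0,0,0],"twist":0}]' 35
python3 -m handwheel '[{"gripper":0,"travel":[-0.0008,0,0.0007],"twist":0},{"gripper":0,"travel":[0,0,0],"twist":0}]' 35
python3 -c "
from h import *
plan((507,355,280),115)
for i in range(3): cam('top');print(env.state()['force'].round(1))
s,_,_=cam('scene');t,_,_=cam('top')
cv2.imwrite('pics/m.png',np.hstack([cv2.resize(s[105:185,190:270,::-1],(400,400),interpolation=2),cv2.resize(t[130:210,140:220,::-1],(400,400),interpolation=2)]))
"
```

```text
time_s: 17.92
ee_pos: [558.1, 246.4, 293.3]
ee_rot: [179.8, -0.2, 114.9]
force: [-1.7, 7.8, 9.1]
gripper_width: 9.3
time_s: 18.08
ee_pos: [558.3, 246.2, 293.1]
ee_rot: [179.8, -0.2, 114.9]
force: [-3.2, 8.9, 11.2]
gripper_width: 9.2
t 18.08 pos [558.3 246.2 293.1] yaw 114.9 F [-3.2  8.9 11.2] w 9.2 | twist -0.002 then travel m [ 0.1203 -0.0005  0.0131] rows 2.9
[-2.8  9.2 11.3]
[-2.4  9.6 10.6]
[-3.4  9.  11.3]
```

View pics/m.png

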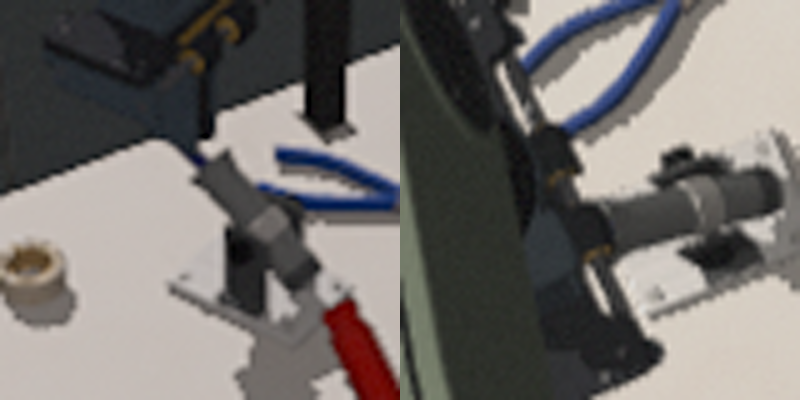

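```bash
python3 -m handwheel '[{"gripper":0,"travel":[-0.0004,0,0.0003],"twist":0},{"gripper":0,"travel":[0,0,0],"twist":0},{"gripper":0,"travel":[0,0,0],"twist":0},{"gripper":0,"travel":[0,0,0],"twist":0},{"gripper":0,"travel":[0,0,0],"twist":0}]' 35
python3 -m handwheel '[{"gripper":0,"travel":[0.0012,0,-0.001],"twist":0},{"gripper":0,"travel":[0.0008,0,-0.0007],"twist":0},{"gripper":0,"travel":[0,0,0],"twist":0}]' 35
python3 -m handwheel '[{"gripper":100,"travel":[0,0,0],"twist":0},{"gripper":100,"travel":[0,0,0],"twist":0},{"gripper":100,"travel":[0,0,0],"twist":0},{"gripper":100,"travel":[0,0,0],"twist":0},{"gripper":100,"travel":[0,0,0],"twist":0}]' 35
python3 -m handwheel '[{"gripper":100,"travel":[0,0,0],"twist":0},{"gripper":100,"travel":[0,0,0],"twist":0},{"gripper":100,"travel":[0,0,0],"twist":0},{"gripper":100,"travel":[0,0,0],"twist":0},{"gripper":100,"travel":[0,0,-0.005],"twist":0}]'
python3 -m handwheel '[{"gripper":100,"travel":[0,0,-0.01],"twist":0},{"gripper":100,"travel":[0,0,-0.03],"twist":0},{"gripper":100,"travel":[0,0,-0.04],"twist":0},{"gripper":100,"travel":[0,0,-0.04],"twist":0},{"gripper":100,"travel":[0,0,-0.02],"twist":0}]'
python3 -m handwheel '[{"gripper":100,"travel":[0.03,0,0],"twist":0},{"gripper":100,"travel":[0.04,0,0],"twist":0},{"gripper":100,"travel":[0.04,0,0],"twist":0},{"gripper":100,"travel":[0.03,0,0],"twist":0},{"gripper":100,"travel":[0,0,0],"twist":0}]'
python3 -c "
from h import *
plan((507,355,280),115)
s,_,_=cam('scene');t,_,_=cam('top')
cv2.imwrite('pics/n.png',np.hstack([cv2.resize(s[105:185,190:270,::-1],(400,400),interpolation=2),cv2.resize(t[110:230,110:230,::-1],(400,400),interpolation=2)]))
"
```

```text
time_s: 18.75
ee_pos: [558.3, 246.1, 293.0]
ee_rot: [179.8, -0.3, 114.9]
force: [-3.0, 9.8, 13.2]
gripper_width: 9.6
time_s: 19.0
ee_pos: [557.9, 246.7, 293.4]
ee_rot: [179.8, -0.0, 115.0]
force: [-0.3, 5.5, 6.7]
gripper_width: 9.5
time_s: 19.42
ee_pos: [557.5, 245.6, 291.9]
ee_rot: [-179.9, 0.0, 115.0]
force: [-0.1, -0.4, -0.3]
gripper_width: 40.0
time_s: 19.83
ee_pos: [557.3, 246.0, 296.9]
ee_rot: [-179.9, -0.0, 115.0]
force: [-0.1, 0.1, -0.7]
gripper_width: 73.2
time_s: 20.25
ee_pos: [557.7, 246.2, 444.3]
ee_rot: [179.5, 0.0, 115.0]
force: [0.2, 0.2, 0.6]
gripper_width: 91.5
time_s: 20.67
ee_pos: [496.0, 377.2, 438.8]
ee_rot: [179.9, -0.2, 115.3]
force: [-0.5, -1.1, -0.3]
gripper_width: 91.0
t 20.67 pos [496.  377.2 438.8] yaw 115.3 F [-0.5 -1.1 -0.3] w 91.0 | twist 0.005 then travel m [-0.0248  0.0006  0.1588] rows 3.9
```

View pics/n.png

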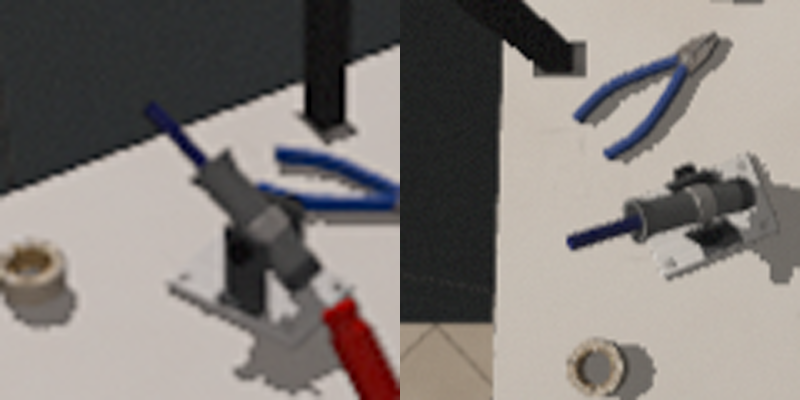

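```bash
python3 -m handwheel '[{"gripper":100,"travel":[0,0,0],"twist":0},{"gripper":100,"travel":[0,0,0],"twist":0},{"gripper":100,"travel":[0,0,0],"twist":0},{"gripper":100,"travel":[0,0,0],"twist":0},{"gripper":100,"travel":[0,0,0],"twist":0}]'
python3 -c "
from h import *
S=cam('scene')[1:];T=cam('top')[1:]
p,e=tri((220.2,125.9),S,(161.9,182.1),T);print(p,e,np.linalg.norm(p-np.array([565.5,230.7,89.5])))
print(env.job_done())"
```

```text
time_s: 21.18
ee_pos: [498.9, 372.3, 437.8]
ee_rot: [180.0, -0.0, 114.9]
force: [-0.4, 0.6, -0.8]
gripper_width: 91.9
[548.80679025 269.01198898 116.5337161 ] 2.1295268506545195 49.772417639117265
the job is handed in; nothing more can be done
None
```

The pen is standing released in the tube that was empty, and I handed the job in at about 21 s. `job_done()` reports no verdict.

**Moves**
- I first slid the pen about 45 mm away from the full stand so that the gripper would clear the screwdriver handle.
- I then gripped the pen lightly near one end and put its tip into the mouth of the tube. Lifting the gripper in an arc turned the pen in the jaws until it lined up with the tube.
- I slid it down onto the plunger and pressed until it stopped, held it there, eased off, let go and moved clear.

**Last checks**
- **Plunger stroke:** the axial force rose from about 3 N to 8 N over roughly 12 mm, then climbed steeply, as at the end of the stroke. I held about 15–17 N for 0.6 s or more. The joint itself can't be read, so the full stroke is inferred from force and travel.
- **Seating:** in the last picture the pen stands along the tube. About 50 mm sticks out of the mouth (52 mm expected), and the two camera rays disagreed by 2 mm.
- **Bystanders:** the side cutter and tape roll look unmoved in the last close-up; I did not re-measure the others. The arm is clear of everything, and the final force readings are within noise.

**Weak point:** early estimates of the tube disagreed by several mm in mouth height (80–96 mm) and by 43–57° in lean. I used 50° and 89.5 mm, and the pen went in with about 1–2 N of resistance until it reached the plunger.

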